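# Load a coverslip carrier into an imaging dock and start the scan

### The arm

A 6-joint arm with a two-finger parallel gripper is mounted at the origin on the work surface. World frame = base frame: x ahead of the robot, y to its left, z up, the work surface at z = 0. Lengths are in mm, angles in rad, forces in N, time in s.
With the tool pointing down it reaches from about 350 to 725 mm from the base axis. Payload 4.3 kg.
Tool frame: the origin (TCP) lies at the very end of the fingers, on their centre line; the grasp point (between the pads) lies 19 mm behind it (env.grip_point_offset is the distance from the TCP to the grasp point, in mm); z points along the fingers, y is the direction in which the jaws open and shut (so a half turn about z gives the same grasp; the last joint's range is limited). The gripper opens to 85 mm and grips with 20 to 120 N. Pads are 22 mm wide; open, the fingers measure 114 mm over their backs; the gripper's body (76 mm by 85 mm) begins 54 mm behind the grasp point. The pads swing forward as they close: fully open they stand 13 mm farther back than shut.
Start: joints at [1.225, 0.377, 0.081, 1.274, 0, 1.46], TCP at [134.337, 559.125, 231.329] pointing down, gripper open.
Joint ranges: [-2.72, 2.72], [-0.84, 1.66], [-1.02, 1.22], [-1.77, 2.12], [-1.37, 1.28], [-3.14, 3.14]. Speed limits (rad/s): [2.57, 2.57, 3.14, 3.14, 3.14, 3.14].

### API

Orientations are given as a unit quaternion [w, x, y, z].
In Python, from bench import telemetry, eyes, job, env gives the robot as it stands.
- The arm moves only by the shell command python3 -m jog 'ROWS'. ROWS is JSON, a list of rows, each a list of 5 numbers: the shift along the tool's x, y, z in m, then the turn about the tool's z in degrees, then the finger opening in m, from 0 to 0.0854. In form: [[dx, dy, dz, yaw, fingers], ...]. A call has 1 to 5 rows; each row is the pose to reach, as a shift and turn from the pose measured when the call began, along the tool's axes at that moment; what a row does not reach only later rows make up. A row lasts 1/10 s, in which the tool goes at most 50 mm and 8.59 degrees, less where a joint would pass 70% of its speed; a pose out of reach is approached as far as the arm can. A call with a gripper value outside its range is refused whole. The fingers move at their own pace and stop on an object; the grip force is fixed at half the most. Time passes only in rows, so rows that repeat a pose let the fingers close. It gives the time, the measured TCP pose, the force and the opening at its end, in the units of the state.
- telemetry.get_obs(): the state, without advancing time (a new reading comes with each control period).
- eyes.get_image(name): name is "side" or "top"; returns the picture (480x640x3 uint8, red, green, blue); there is no depth.
- eyes.get_calibration(name): a dict with "intrinsics" (3x3 intrinsics, pixels), "rvec" (rotation vector, rad) and "tvec" (3), from world to camera coordinates, as OpenCV has them. Camera axes: x right, y down, z forward; pixel columns grow to the right and rows downward; lengths in mm; the calibration is good to about 2 mm. A picture is of the moment at which its call begins. get_calibration takes no time and is no camera call.
- job.close_job(): hands the job in, once; it reports no verdict.
The state is a dict: "time_s": time; "joints": joint angles; "joint_velocities": joint speeds; "effort": joint torques, N m; "eef_pos": TCP position; "tool_rot": TCP orientation; "wrist_force": force on the tool from outside, world axes, zero at the start; "moment": the same for the moment, N m; "grip_width": finger opening in mm.
Only numpy, scipy, OpenCV 4.12 (cv2) and the standard library are available. Lean on these libraries where they do the work, as an engineer would, in place of code of your own. Each camera call takes 0.05 s, during which the arm holds its last target.

### The job

Load the carrier with the orange handle into the free bay of the imaging dock (the one with the green tag): keeping it level, bring it in through the mouth so that its plate runs under the clear cover and its stem along the slot, then sideways to the outer end of the slot's branch, where it is left lying straight. Then press the start button fully and let go; do not press it before the carrier is in its bay, and leave the blue-handled carrier and the other bench items where they are.

Things in the scene. Friction and masses are not known exactly. Their poses are not given: they have to be found in the camera images.
- carrier_grip (a point): Centre of the orange handle of the loose carrier (0.08-0.17 kg) to load: a block 28 mm long (x), 14 mm wide (y), 36 mm high, on a steel stem of 10 mm diameter. The point is on the stem's axis, 62 mm above the carrier's underside (z = 62 mm on the bench); the block spans 44 to 80 mm above the underside. x runs along handle and plate, z up; both ends are alike, either may go first.
- carrier_plate (a point): Centre of the underside of the same carrier, under the stem: a white plate 84 mm (x) x 40 mm (y), 10 mm thick; the coverslips on it reach 12 mm. The bare stem rises from the plate's centre up to the handle at 44 mm. Axes as carrier_grip.
- parked_grip (a point): The same point on the identical carrier with a blue handle that stands in the other bay (red tag); loose, to be left where it is.
- dock: Imaging dock fixed on the bench, its floor: white walls under a flat clear cover (underside 22, top 28 mm up), 180 mm wide. Origin on the bench under the junction of the cover's T-slot; x from mouth inwards, y left, z up. The stem runs in the slot, handle above. Inside: rear wall at x = 50 mm, side walls at y = +-84 mm; behind, the instrument body, x = 56 to 115 mm, 45 mm high.
- dock_mouth (a point): Middle of the mouth at bench level, 90 mm before the dock's origin, axes as the dock's. The slot (blue edging, 18 mm wide) is open here and runs 90 mm straight in to a cross slot, also 18 mm wide, with closed ends 64 mm left and right. The mouth is 52 mm wide between two white cheeks 38 mm deep; the plate must be wholly past them (stem at the junction) before it goes sideways.
- free_tag: Green tag, 22 x 44 x 4 mm, flat on the clear cover behind the bay that is free; origin at the centre of its underside, 28 mm above the bench, axes as the dock's. It is at dock x = 33 mm, y = +55 or -55 mm.
- free_bay (a point): Centre of the free bay at bench level, 55 mm to the left or right of the dock's origin: the stem's axis must stand over it (the slot lets the stem go about 4 mm further). Axes as the dock's.
- used_tag: Red tag like the green one, behind the bay where the blue-handled carrier stands.
- start (a joint): Travel of the start button in m: 0 released, 0.006 fully pressed; spring return, 4 N to press it fully.
- start_top (a point): Centre of the top face of the start button (green, 30 mm diameter, pressed straight down) on its small grey housing, fixed on the bench beside the dock.
- jar_a: Bystander: clear sample jar with red lid, 48 mm diameter, 62 mm high, loose; origin at the centre of its underside.
- jar_b: Bystander: amber sample jar with red lid, 40 mm diameter, 75 mm high, loose; origin at the centre of its underside.
- slide_box: Bystander: red box of slides, 85 x 55 x 30 mm, loose; origin at the centre of its underside.
Not all that is in view belongs to the job. Of the things shaped like the part that bears start, the grey one is meant.

How it is judged:
By the outcome, as a careful person would: the job done as asked, in the order asked, and still so for the second after the job is handed in, with the robot touching nothing.
It also fails if it takes over 51 s, if anything falls off the work surface, if the arm or the gripper's body presses on something with over 40 N, if the wrist force passes 120 N, or if a joint passes its speed limit or range.

## Working session

There is one attempt and no reset: what is moved stays moved. The work goes in short steps, Python scripts to look and compute and a shell command to move; the robot and the scene stay as the last step left them, time stands still between calls to the robot, and variables do not carry over. Pictures are saved under pics/ and viewed, and the job is handed in when it is done.

```bash
ls; mkdir -p pics; python3 - <<'E'
from bench import telemetry, eyes, job, env
import cv2
o=telemetry.get_obs(); print(o['time_s'],o['eef_pos'],o['tool_rot'],o['grip_width'],env.grip_point_offset)
for n in('side','top'):
    cv2.imwrite(f'pics/{n}0.png',eyes.get_image(n)[:,:,::-1]); print(eyes.get_calibration(n))
E
```

```text
pics
0.0 [134.10630638 558.44781965 230.3543322 ] [-2.31036483e-04  1.17631700e-01  9.93056735e-01 -1.02522087e-03] 85.51008192753675 18.700000000000003
{'intrinsics': array([[524.34576055,   0.        , 320.96232201],
       [  0.        , 524.34576055, 240.58439962],
       [  0.        ,   0.        ,   1.        ]]), 'rvec': array([ 2.25282667, -0.35171049,  0.16396656]), 'tvec': array([-475.92857758,  127.00748793,  990.13716162])}
{'intrinsics': array([[587.37841026,   0.        , 328.36862769],
       [  0.        , 587.37841026, 242.7415717 ],
       [  0.        ,   0.        ,   1.        ]]), 'rvec': array([ 2.13192944, -2.10339127,  0.19823031]), 'tvec': array([ -57.8267108 ,  524.70897321, 1196.96398047])}
```

View pics/side0.png

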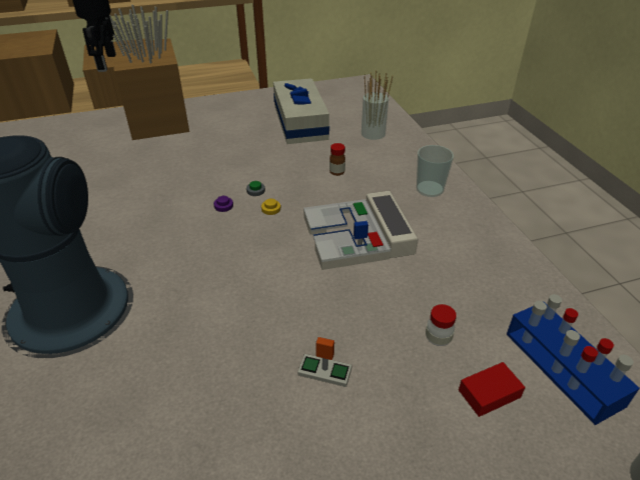

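View pics/top0.png

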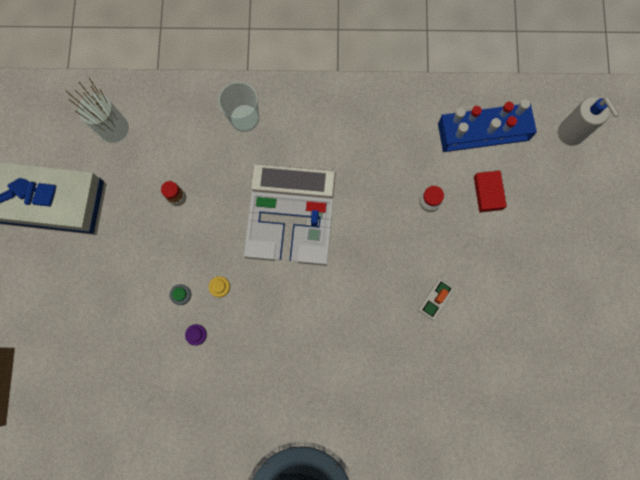

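The side view shows the orange carrier at (325,360), the dock at (360,230) and the buttons at (256,187), (271,206) and (223,203). In the top view they are at (436,298), (290,215) and (180,294), (219,287), (196,335). The mouth faces the robot and the green tag is at the left (265,202). Next I'll enlarge crops to measure.

```bash
python3 - <<'E'
import cv2
t=cv2.imread('pics/top0.png')
def c(n,x0,y0,w,h,s):
    cv2.imwrite(f'pics/{n}.png',cv2.resize(t[y0:y0+h,x0:x0+w],None,fx=s,fy=s,interpolation=cv2.INTER_CUBIC))
c('c_dock',235,155,110,120,5)
c('c_car',405,270,60,60,10)
c('c_but',165,265,80,90,6)
t=cv2.imread('pics/side0.png')
c('s_car',285,325,80,70,8)
c('s_dock',295,180,130,95,6)
c('s_but',205,170,85,55,8)
E
```

```text
(no output)
```

View pics/c_dock.png

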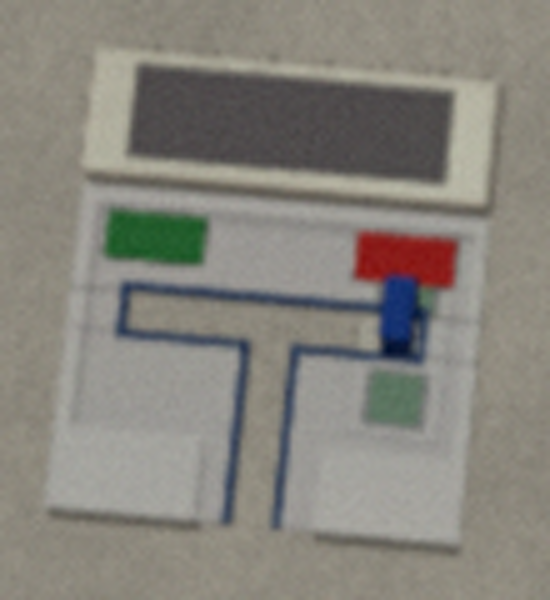

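View pics/c_car.png

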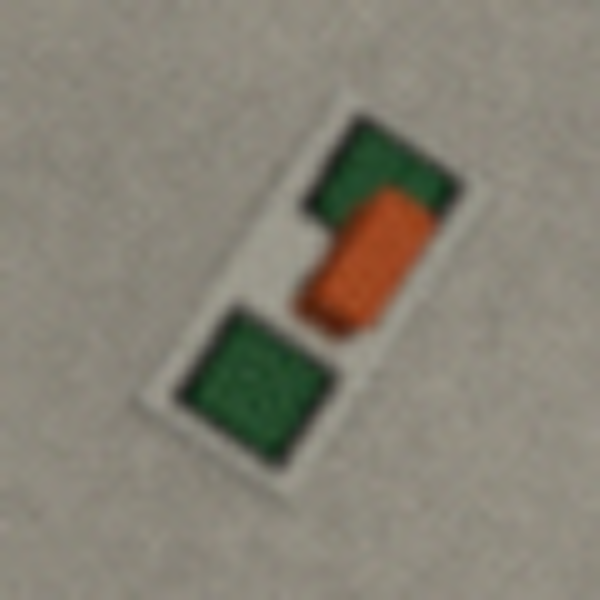

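View pics/c_but.png

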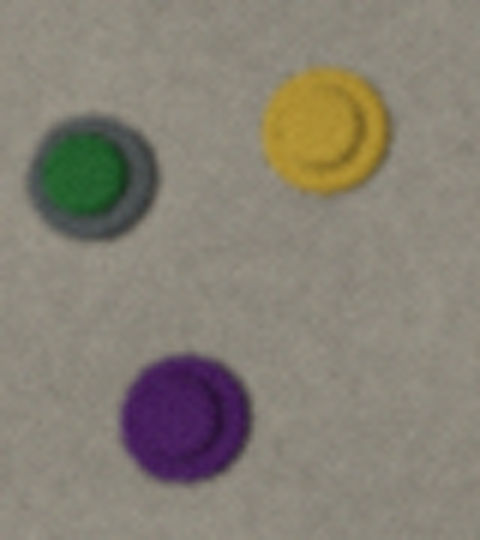

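View pics/s_car.png

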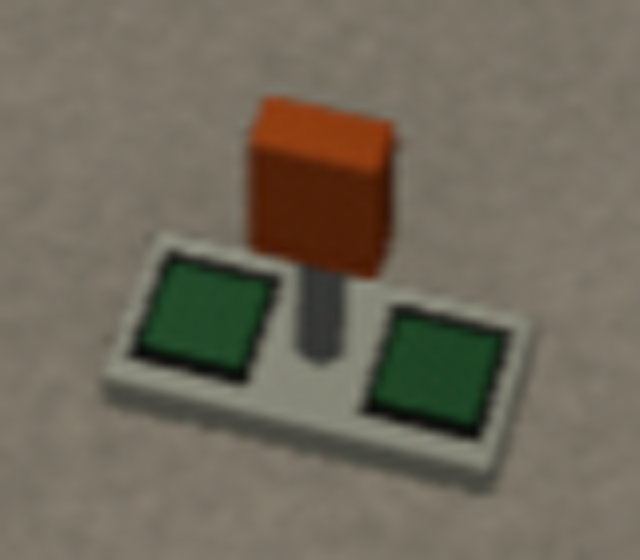

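View pics/s_dock.png

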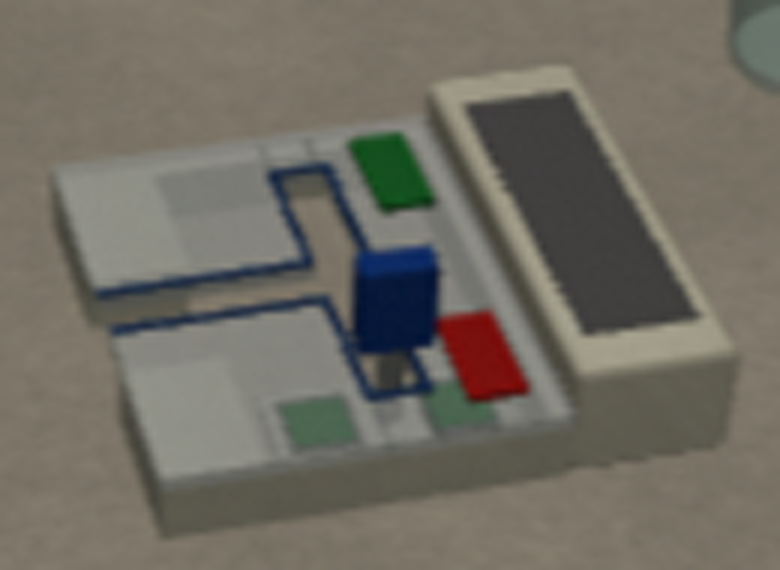

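View pics/s_but.png

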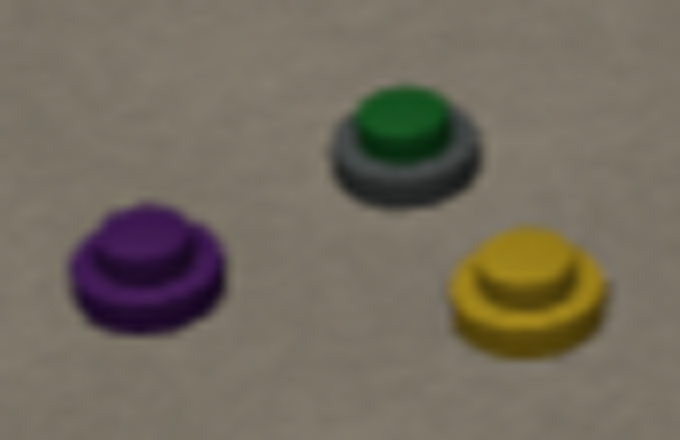

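```bash
cat > h.py <<'E'
import numpy as np,cv2
from scipy.optimize import least_squares
from bench import eyes
C={n:eyes.get_calibration(n) for n in('side','top')}
def proj(n,P):
    c=C[n]; return cv2.projectPoints(np.array(P,float).reshape(-1,1,3),c['rvec'],c['tvec'],c['intrinsics'],None)[0][:,0]
def plane(n,uv,z):
    c=C[n];R=cv2.Rodrigues(c['rvec'])[0];o=-R.T@c['tvec'].ravel()
    d=R.T@np.linalg.inv(c['intrinsics'])@np.array([uv[0],uv[1],1]);return o+d*(z-o[2])/d[2]
def W(p,L):
    L=np.array(L,float);c,s=np.cos(p[2]),np.sin(p[2])
    return np.c_[p[0]+c*L[:,0]-s*L[:,1],p[1]+s*L[:,0]+c*L[:,1],L[:,2]]
def fit(obs,p0):
    # obs: list cam, crop offs, scale, [(u,v,x,y,z)]
    def r(p):
        out=[]
        for n,o,s,pts in obs:
            a=np.array(pts,float);uv=(a[:,:2]+.5)/s-.5+np.array(o)
            out.append((proj(n,W(p,a[:,2:]))-uv).ravel())
        return np.concatenate(out)
    s=least_squares(r,p0,loss='soft_l1')
    k=0
    e=r(s.x).reshape(-1,2);return s.x,e
def tri(a,b):
    # side uv, top uv
    return least_squares(lambda P:np.r_[(proj('side',P)[0]-a),(proj('top',P)[0]-b)],[400,0,20])
E
cat > m.py <<'E'
from h import *
np.set_printoptions(precision=2,suppress=True)
td=('top',(235,155),5,[(109,209,44,77,32),(207,217,44,33,32),(204,264,22,33,32),(105,256,22,77,32),
(247,343,-10,10,28),(294,349,-10,-10,28),(124,285,10,65,28),(120,333,-10,65,28),(424,358,-10,-65,28),(97,48,115,90,45),(498,80,115,-90,45),(48,511,-90,90,28),(459,547,-90,-90,28)])
sd=('side',(295,180),6,[(348,143,22,77,32),(403,133,44,77,32),(434,203,44,33,32),(383,208,22,33,32),(272,173,-10,65,28),(332,167,10,65,28),(309,267,-10,10,28),(325,299,-10,-10,28),(372,395,-10,-65,28),(430,387,10,-65,28),(97,294,-90,10,28),(113,330,-90,-10,28),(55,170,-90,90,28),(162,480,-90,-90,28)])
for o in([td,sd],[td],[sd]):
    x,e=fit(o,[550,0,0]);print('dock',x,np.sqrt((e**2).mean()));
    if len(o)==1:print(e.mean(0))
tc=('top',(405,270),10,[(345,92,42,20,8),(487,182,42,-20,8),(288,495,-42,-20,8),(145,398,-42,20,8),(387,187,14,7,80),(438,221,14,-7,80)])
sc=('side',(285,325),8,[(160,237,42,20,10),(533,320,42,-20,10),(105,378,-42,20,10),(490,470,-42,-20,10),(265,97,14,7,80),(393,122,14,-7,80)])
# side view: which end is which -> try
import itertools
print('plate corners side z10',[plane('side',((u+.5)/8-.5+285,(v+.5)/8-.5+325),10)[:2] for u,v in[(160,237),(533,320),(490,470),(105,378)]])
print('plate corners top z10',[plane('top',((u+.5)/10-.5+405,(v+.5)/10-.5+270),10)[:2] for u,v in[(345,92),(487,182),(288,495),(145,398)]])
f=lambda u,v,s,o:np.array([(u+.5)/s-.5+o[0],(v+.5)/s-.5+o[1]])
for n,a,b in[('green',(403,110),(82,174)),('yel',(527,257),(314,125)),('pur',(150,235),(176,415))]:
    r=tri(f(*a,8,(205,170)),f(*b,6,(165,265)));print(n,r.x,r.cost)
for n,uv,z in[('jarA',(433,196),62),('jarB',(170,189),75),('box',(490,191),30)]:print(n,plane('top',uv,z))
E
python3 m.py
```

```text
dock [581.79  35.54  -0.08] 0.6422391730384132
dock [580.6   35.32  -0.08] 0.509860831738434
[ 0.   -0.02]
dock [583.14  36.48  -0.08] 0.47943472149275895
[-0.   -0.04]
plate corners side z10 [array([ 391.4 , -246.28]), array([ 459.87, -290.67]), array([ 438.78, -322.58]), array([ 370.4, -277.3])]
plate corners top z10 [array([ 456.99, -291.32]), array([ 437.83, -321.53]), array([ 370.04, -277.23]), array([ 390.31, -247.  ])]
green [416.93 268.84  22.8 ] 0.26330265606911274
yel [435.78 187.42  20.37] 0.21264783020875988
pur [332.98 230.89  20.77] 0.5163272165703299
jarA [ 627.79 -272.82   62.  ]
jarB [632.46 286.7   75.  ]
box [ 649.73 -403.64   30.  ]
```

The carrier is at about (414.4, -284.4) with yaw -33.4°. The dock origin is about (581.8, 35.7) with yaw -4.6°. The start button top is about (417, 269, 22).

Things that could be mistaken for the target, in top view pixels:
- **Handles:** orange at (443,296) is the loose carrier. Blue at (316,218) is the parked one.
- **Buttons:** green on a grey housing at (179,294), yellow at (219,287), purple at (196,335).
- **Bays:** green tag at the left (265,202), red at the right.

I choose the orange handle, the grey-housed button and the left bay. The crops above confirm these choices.

```bash
cat > g.py <<'E'
import sys,numpy as np
from scipy.spatial.transform import Rotation as Ro
from bench import telemetry
np.set_printoptions(precision=2,suppress=True)
o=telemetry.get_obs();q=o['tool_rot'];R=Ro.from_quat([q[1],q[2],q[3],q[0]]).as_matrix()
p=np.array(o['eef_pos'])
ya=np.degrees(np.arctan2(R[1,1],R[0,1]))
print('t',round(o['time_s'],2),'p',p,'yang',round(ya,2),'tilt',R[:2,2],'F',np.array(o['wrist_force']),'w',round(o['grip_width'],2))
if len(sys.argv)>1:
    x,y,z,a=map(float,sys.argv[1:5])
    print('shift mm',R.T@(np.array([x,y,z])-p),'turn',-((a-ya+90)%180-90))
E
python3 g.py 430 130 230 56.6
python3 -m jog '[[-0.388,-0.347,0,0,0.085],[-0.388,-0.347,0,0,0.085],[-0.388,-0.347,0,0,0.085],[-0.388,-0.347,0,0,0.085],[-0.388,-0.347,0,0,0.085]]'; python3 g.py 430 130 200 56.6
```

```text
t 0.1 p [134.11 558.56 230.43] yang 76.49 tilt [-0. -0.] F [-0.21  0.46  0.39] w 85.1
shift mm [-387.83 -347.57    0.97] turn 19.889597049150552
time_s: 0.6
eef_pos: [276.8, 351.5, 230.8]
tool_rot: [-0.0, 0.117, 0.993, -0.001]
wrist_force: [1.9, 0.4, 0.2]
grip_width: 84.9
t 0.6 p [276.78 351.51 230.8 ] yang 76.53 tilt [-0. -0.] F [1.91 0.35 0.24] w 84.9
shift mm [-200.6  -179.66   31.15] turn 19.932079331813156
```

```bash
python3 -m jog '[[-0.200,-0.180,0.03,20,0.085],[-0.200,-0.180,0.03,20,0.085],[-0.200,-0.180,0.03,20,0.085],[-0.200,-0.180,0.03,20,0.085],[-0.200,-0.180,0.03,20,0.085]]'; python3 g.py 414.4 -284.4 180 56.6
```

```text
time_s: 1.1
eef_pos: [417.1, 146.4, 203.3]
tool_rot: [-0.0, 0.288, 0.958, -0.001]
wrist_force: [1.0, 0.7, -0.5]
grip_width: 85.0
t 1.1 p [417.15 146.41 203.27] yang 56.52 tilt [-0. -0.] F [ 1.    0.7  -0.47] w 84.98
shift mm [-235.35 -360.8    24.15] turn -0.07792950598630455
```

```bash
python3 -m jog '[[-0.235,-0.361,0.024,0,0.085],[-0.235,-0.361,0.024,0,0.085],[-0.235,-0.361,0.024,0,0.085],[-0.235,-0.361,0.024,0,0.085],[-0.235,-0.361,0.024,0,0.085]]'; python3 g.py 414.4 -284.4 150 56.6
```

```text
time_s: 1.6
eef_pos: [414.4, -103.2, 189.8]
tool_rot: [-0.0, 0.288, 0.958, -0.001]
wrist_force: [0.6, 0.6, -0.1]
grip_width: 85.2
t 1.6 p [ 414.44 -103.17  189.82] yang 56.52 tilt [-0. -0.] F [ 0.62  0.6  -0.1 ] w 85.21
shift mm [ -99.96 -151.09   40.14] turn -0.08328280706118107
```

```bash
python3 -m jog '[[-0.115,-0.175,0.024,0,0.085],[-0.115,-0.175,0.024,0,0.085],[-0.115,-0.175,0.024,0,0.085],[-0.115,-0.175,0.024,0,0.085],[-0.115,-0.175,0.024,0,0.085]]'; python3 g.py 414.4 -284.4 45 56.6
```

```text
time_s: 2.1
eef_pos: [413.2, -317.1, 165.2]
tool_rot: [-0.0, 0.29, 0.957, -0.002]
wrist_force: [0.4, 1.3, -0.1]
grip_width: 85.3
t 2.1 p [ 413.23 -317.13  165.16] yang 56.24 tilt [-0. -0.] F [ 0.39  1.28 -0.09] w 85.32
shift mm [ 17.27  28.27 120.06] turn -0.3616543843446891
```

```bash
python3 -m jog '[[0.017,0.028,0,0,0.085],[0.017,0.028,0.03,0,0.085],[0.017,0.028,0.06,0,0.085],[0.017,0.028,0.06,0,0.085]]'; python3 g.py 414.4 -284.4 45 56.6; python3 - <<'E'
from bench import eyes
import cv2
for n,(x0,y0,w,h) in dict(top=(385,240,100,100),side=(265,300,120,100)).items():
    t=eyes.get_image(n)[:,:,::-1]
    cv2.imwrite(f'pics/{n}1.png',cv2.resize(t[y0:y0+h,x0:x0+w],None,fx=5,fy=5,interpolation=2))
E
```

```text
time_s: 2.5
eef_pos: [411.7, -281.3, 101.4]
tool_rot: [-0.004, 0.29, 0.957, 0.0]
wrist_force: [0.1, -0.4, 1.1]
grip_width: 84.9
t 2.5 p [ 411.67 -281.27  101.41] yang 56.28 tilt [-0.01  0.  ] F [ 0.06 -0.43  1.09] w 84.88
shift mm [-4.47 -0.97 56.38] turn -0.3182635998340402
```

View pics/top1.png

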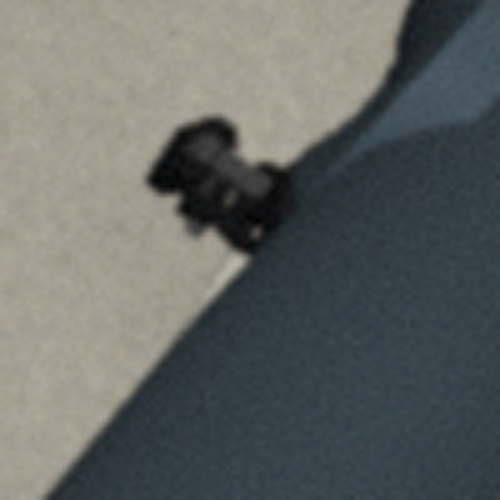

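View pics/side1.png

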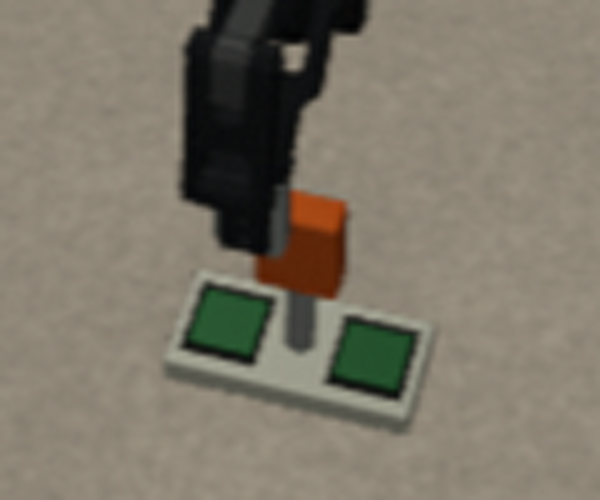

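The side crop shows the near finger at (250,240), beside and above the orange handle at (310,250). The carrier is untouched. Now I descend.

```bash
python3 -m jog '[[-0.0045,-0.001,0.02,0,0.085],[-0.0045,-0.001,0.04,0,0.085],[-0.0045,-0.001,0.056,0,0.085],[-0.0045,-0.001,0.056,0,0.085],[-0.0045,-0.001,0.056,0,0.085]]'; python3 g.py 414.4 -284.4 45 56.6
```

```text
time_s: 3.1
eef_pos: [417.7, -287.5, 50.4]
tool_rot: [-0.001, 0.29, 0.957, -0.001]
wrist_force: [0.7, 0.3, 0.3]
grip_width: 84.8
t 3.1 p [ 417.74 -287.48   50.39] yang 56.27 tilt [-0. -0.] F [0.74 0.33 0.33] w 84.83
shift mm [4.49 0.73 5.39] turn -0.32724829044909143
```

```bash
python3 -m jog '[[0.0045,0.001,0.005,0,0.085],[0.0045,0.001,0.005,0,0.085],[0.0045,0.001,0.005,0,0.085]]'; python3 g.py 414.4 -284.4 45 56.6
```

```text
time_s: 3.4
eef_pos: [414.7, -284.3, 46.0]
tool_rot: [-0.0, 0.29, 0.957, -0.002]
wrist_force: [0.7, -0.8, -0.3]
grip_width: 85.0
t 3.4 p [ 414.74 -284.29   46.04] yang 56.28 tilt [-0. -0.] F [ 0.73 -0.8  -0.26] w 84.96
shift mm [ 0.22 -0.27  1.04] turn -0.3233756439671538
```

```bash
python3 -m jog '[[0,0,0.001,0,0],[0,0,0.001,0,0],[0,0,0.001,0,0],[0,0,0.001,0,0],[0,0,0.001,0,0]]'; python3 -m jog '[[0,0,0,0,0],[0,0,0,0,0],[0,0,0,0,0]]'; python3 g.py 414.4 -284.4 45 56.6
python3 - <<'E'
from bench import eyes
import cv2
for n,(x0,y0,w,h) in dict(top=(385,240,100,100),side=(265,300,120,100)).items():
    t=eyes.get_image(n)[:,:,::-1]
    cv2.imwrite(f'pics/{n}2.png',cv2.resize(t[y0:y0+h,x0:x0+w],None,fx=5,fy=5,interpolation=2))
E
```

```text
time_s: 3.9
eef_pos: [414.7, -284.3, 45.0]
tool_rot: [-0.0, 0.29, 0.957, -0.002]
wrist_force: [-0.7, -1.3, -0.3]
grip_width: 13.1
time_s: 4.2
eef_pos: [414.7, -284.3, 45.0]
tool_rot: [-0.0, 0.29, 0.957, -0.002]
wrist_force: [0.1, -0.3, -1.0]
grip_width: 13.5
t 4.2 p [ 414.72 -284.3    44.98] yang 56.28 tilt [-0. -0.] F [ 0.08 -0.28 -1.03] w 13.53
shift mm [ 0.2  -0.26 -0.02] turn -0.3225455793998435
```

View pics/side2.png

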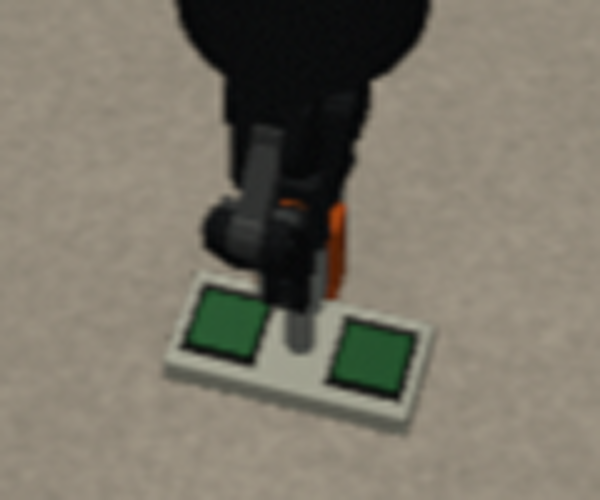

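The grip reads 13.5 mm and the picture shows the fingers on the handle with the carrier unmoved. Next I lift and carry it to in front of the mouth.

```bash
sed -i '1a import warnings' m.py; python3 - <<'E'
import re
s=open('m.py').read().replace("precision=2","precision=4");open('m.py','w').write(s)
E
python3 m.py|grep dock
python3 -m jog '[[0,0,-0.02,0,0],[0,0,-0.025,0,0],[0,0,-0.025,0,0]]'; python3 g.py 435.3 47.4 70 85.4
```

```text
dock [581.7855  35.5424  -0.0777] 0.6422391730384132
dock [580.5963  35.3163  -0.0767] 0.509860831738434
dock [583.1449  36.4802  -0.0797] 0.47943472149275895
time_s: 4.6
eef_pos: [415.5, -284.9, 70.7]
tool_rot: [0.001, 0.29, 0.957, -0.002]
wrist_force: [0.5, 0.2, -1.5]
grip_width: 13.3
t 4.6 p [ 415.54 -284.91   70.72] yang 56.28 tilt [ 0. -0.] F [ 0.53  0.2  -1.51] w 13.27
shift mm [168.06 287.36  -0.77] turn -29.123943529339982
```

```bash
python3 -m jog '[[0.02,0.035,0,-4,0],[0.042,0.072,0,-9,0],[0.067,0.115,0,-14,0],[0.092,0.158,0,-20,0],[0.112,0.192,0,-25,0]]'; python3 g.py 435.3 47.4 70 85.5
```

```text
time_s: 5.1
eef_pos: [428.0, -60.5, 69.0]
tool_rot: [-0.0, 0.074, 0.997, -0.002]
wrist_force: [0.4, 0.2, -0.8]
grip_width: 13.1
t 5.1 p [428.05 -60.52  69.  ] yang 81.54 tilt [-0. -0.] F [ 0.44  0.19 -0.85] w 13.05
shift mm [  8.71 107.81  -1.4 ] turn -3.961422780582083
```

```bash
python3 -m jog '[[0.003,0.035,0,-2,0],[0.006,0.070,0,-4,0],[0.009,0.095,0,-4,0],[0.009,0.107,0,-4,0],[0.009,0.107,0,-4,0]]'; python3 -m jog '[[0,0,0.014,0,0],[0,0,0.014,0,0],[0,0,0.014,0,0]]'; python3 g.py 435.3 47.4 49 85.5
python3 - <<'E'
from bench import eyes
import cv2
for n,(x0,y0,w,h) in dict(top=(235,155,150,200),side=(225,180,200,130)).items():
    t=eyes.get_image(n)[:,:,::-1];cv2.imwrite(f'pics/{n}3f.png',t)
    s=4 if n=='side' else 3
    cv2.imwrite(f'pics/{n}3.png',cv2.resize(t[y0:y0+h,x0:x0+w],None,fx=s,fy=s,interpolation=2))
E
```

```text
time_s: 5.6
eef_pos: [434.8, 47.5, 68.2]
tool_rot: [-0.0, 0.038, 0.999, -0.002]
wrist_force: [1.0, 0.1, -1.1]
grip_width: 13.2
time_s: 5.9
eef_pos: [434.3, 46.5, 53.9]
tool_rot: [-0.001, 0.039, 0.999, -0.002]
wrist_force: [0.7, 0.6, -2.0]
grip_width: 13.7
t 5.9 p [434.27  46.47  53.93] yang 85.59 tilt [-0. -0.] F [ 0.66  0.63 -1.99] w 13.66
shift mm [-0.97  1.03  4.92] turn 0.0858460309793827
```

View pics/side3.png

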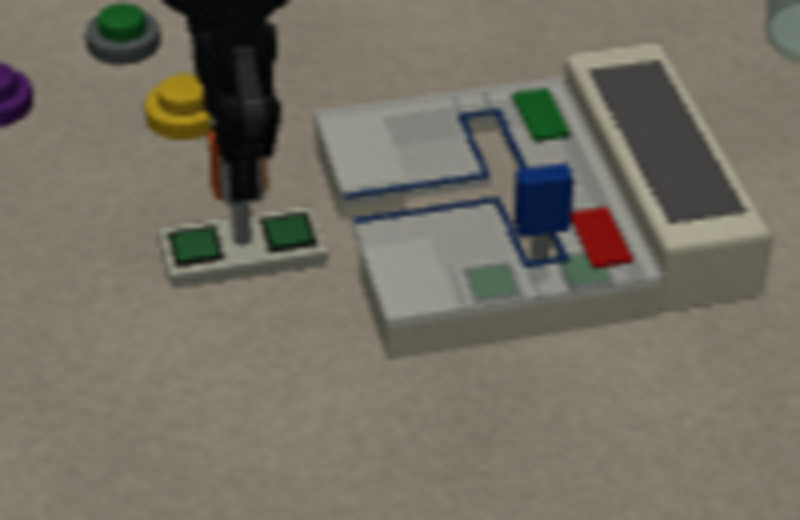

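View pics/top3.png

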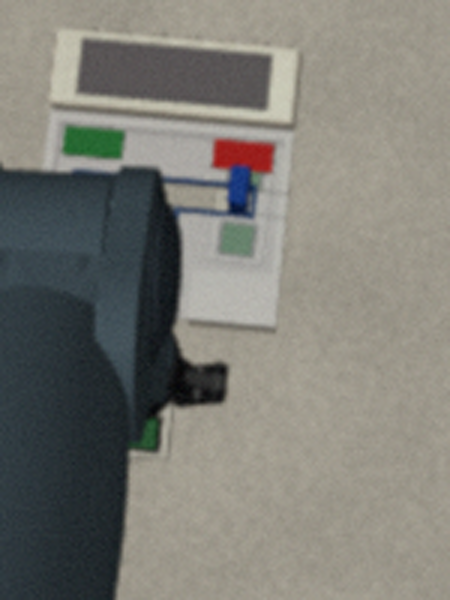

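The side view shows the level carrier at (243,245) in front of the mouth at (345,210). Enlarging to compare the plate with the dock in the same camera.

```bash
python3 - <<'E'
import cv2
t=cv2.imread('pics/side3f.png')
cv2.imwrite('pics/s3c.png',cv2.resize(t[225:255,258:338][:, :],None,fx=10,fy=10,interpolation=2))
E
```

```text
(no output)
```

View pics/s3c.png

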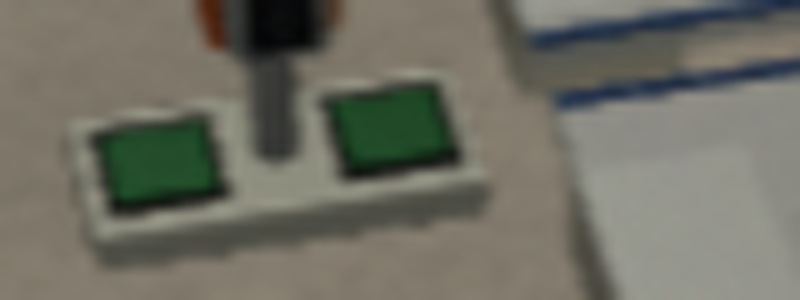

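```bash
python3 - <<'E'
from h import *
np.set_printoptions(precision=4,suppress=True)
for z in(17,19,21):
    x,e=fit([('side',(258,225),10,[(72,126,-42,20,z),(447,72,42,20,z),(487,178,42,-20,z),(100,240,-42,-20,z)])],[434,46,-.08]);print(z,x,'\n',e)
    c,s=np.cos(-.0797),np.sin(-.0797);d=x[:2]-[583.1,36.5];print('in dock',c*d[0]+s*d[1],-s*d[0]+c*d[1],'vs tcp',x[:2]-[434.27,46.47])
E
```

```text
17 [435.6351  48.5527  -0.069 ] 
 [[-0.4869 -0.1944]
 [ 0.3467 -0.7013]
 [ 0.3742  0.3359]
 [-0.2406  0.366 ]]
in dock -147.9563769452492 0.2739250157660109 vs tcp [1.3651 2.0827]
19 [435.1189  46.259   -0.0684] 
 [[-0.548  -0.2004]
 [ 0.3863 -0.7373]
 [ 0.4368  0.3295]
 [-0.2836  0.392 ]]
in dock -148.2883520806448 -2.0535565029053444 vs tcp [ 0.8489 -0.211 ]
21 [434.6027  43.9655  -0.0678] 
 [[-0.6095 -0.2062]
 [ 0.4257 -0.7739]
 [ 0.4999  0.3225]
 [-0.3264  0.4185]]
in dock -148.6202328347796 -4.380950513697874 vs tcp [ 0.3327 -2.5045]
```

```bash
python3 g.py 435.4 47.9 49 85.5
python3 -m jog '[[-0.001,0.0015,0.005,0,0],[-0.001,0.0015,0.005,0,0],[-0.001,0.0015,0.005,0,0],[-0.001,0.0015,0.005,0,0]]';python3 g.py 492.2 43.4 49 85.5;
```

```text
t 6.0 p [435.05  46.68  54.49] yang 85.6 tilt [-0. -0.] F [ 0.42 -0.31 -0.77] w 13.04
shift mm [-0.26  1.27  5.49] turn 0.09891648915724716
time_s: 6.4
eef_pos: [436.1, 48.0, 49.5]
tool_rot: [-0.0, 0.038, 0.999, -0.002]
wrist_force: [0.4, 0.1, -0.8]
grip_width: 13.4
t 6.4 p [436.14  48.05  49.53] yang 85.6 tilt [-0. -0.] F [ 0.36  0.07 -0.79] w 13.37
shift mm [-56.25  -0.33   0.51] turn 0.09747918377578912
```

```bash
python3 -m jog '[[-0.015,0,0,0,0],[-0.028,0,0,0,0],[-0.042,0,0,0,0],[-0.056,0,0,0,0],[-0.056,0,0,0,0]]';python3 g.py 582 36.4 49 85.5;
python3 - <<'E'
from bench import eyes
import cv2
t=eyes.get_image('side')[:,:,::-1];cv2.imwrite('pics/side4f.png',t)
cv2.imwrite('pics/side4.png',cv2.resize(t[190:280,275:405],None,fx=6,fy=6,interpolation=2))
E
```

```text
time_s: 6.9
eef_pos: [494.4, 43.6, 50.0]
tool_rot: [0.001, 0.038, 0.999, -0.002]
wrist_force: [0.0, 0.4, -1.3]
grip_width: 13.3
t 6.9 p [494.35  43.59  49.96] yang 85.59 tilt [ 0. -0.] F [ 0.04  0.4  -1.29] w 13.34
shift mm [-87.94  -0.43   1.17] turn 0.09298650004909348
```

View pics/side4.png

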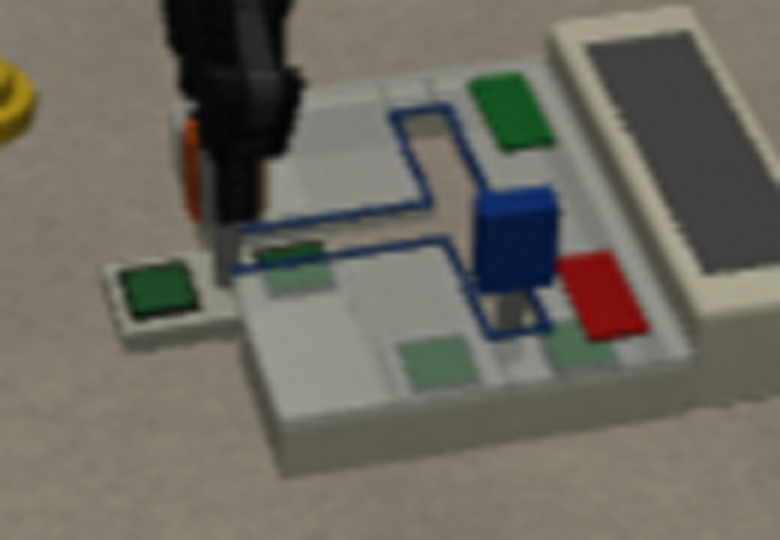

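The plate end is under the cover, the stem at (225,262) lies between the slot's blue edges at (242,232) and (235,270), and no force shows. Continuing to the junction.

```bash
python3 -m jog '[[-0.012,0,0.001,0,0],[-0.026,0,0.001,0,0],[-0.041,0,0.001,0,0],[-0.055,0,0.001,0,0],[-0.055,0,0.001,0,0]]';python3 g.py 582 36.4 49 85.5
```

```text
time_s: 7.45
eef_pos: [548.5, 39.4, 48.8]
tool_rot: [0.001, 0.038, 0.999, -0.002]
wrist_force: [0.6, -0.2, -0.9]
grip_width: 13.3
t 7.45 p [548.46  39.43  48.81] yang 85.6 tilt [ 0. -0.] F [ 0.62 -0.21 -0.86] w 13.31
shift mm [-33.67  -0.45  -0.14] turn 0.09624735438883647
```

```bash
python3 -m jog '[[-0.012,0,0.0005,0,0],[-0.023,0,0.0005,0,0],[-0.031,0,0.0005,0,0],[-0.031,0,0.0005,0,0],[-0.031,0,0.0005,0,0]]';python3 g.py 582 36.4 49 85.5
python3 - <<'E'
from bench import eyes
import cv2
t=eyes.get_image('side')[:,:,::-1];cv2.imwrite('pics/side5f.png',t)
cv2.imwrite('pics/side5.png',cv2.resize(t[190:280,290:420],None,fx=6,fy=6,interpolation=2))
E
```

```text
time_s: 7.95
eef_pos: [578.4, 37.2, 48.1]
tool_rot: [0.0, 0.038, 0.999, -0.002]
wrist_force: [0.1, 1.2, -1.5]
grip_width: 13.2
t 7.95 p [578.37  37.16  48.14] yang 85.6 tilt [-0. -0.] F [ 0.1   1.21 -1.5 ] w 13.18
shift mm [-3.68 -0.49 -0.86] turn 0.10274737810941303
```

View pics/side5.png

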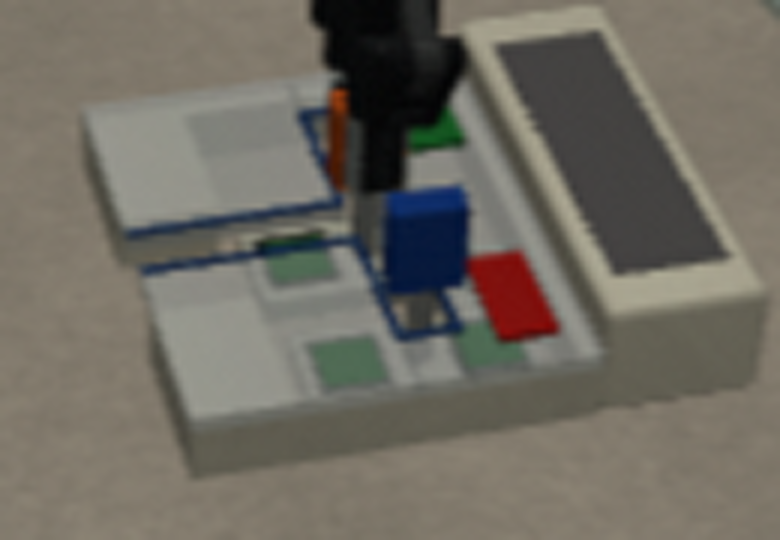

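```bash
python3 -m jog '[[-0.003,0,0,0,0],[-0.0035,0,0,0,0],[-0.0035,0,0,0,0]]';python3 g.py 586.3 91.2 49 85.5
python3 - <<'E'
from bench import eyes
import cv2
t=eyes.get_image('side')[:,:,::-1];cv2.imwrite('pics/side6f.png',t)
cv2.imwrite('pics/side6.png',cv2.resize(t[200:250,320:400],None,fx=9,fy=9,interpolation=2))
E
```

```text
time_s: 8.3
eef_pos: [581.7, 36.9, 48.2]
tool_rot: [0.0, 0.038, 0.999, -0.002]
wrist_force: [-0.2, 0.2, -0.6]
grip_width: 13.1
t 8.3 p [581.69  36.91  48.17] yang 85.6 tilt [-0. -0.] F [-0.22  0.2  -0.57] w 13.08
shift mm [-0.43 54.48 -1.06] turn 0.10041914333010027
```

View pics/side6.png

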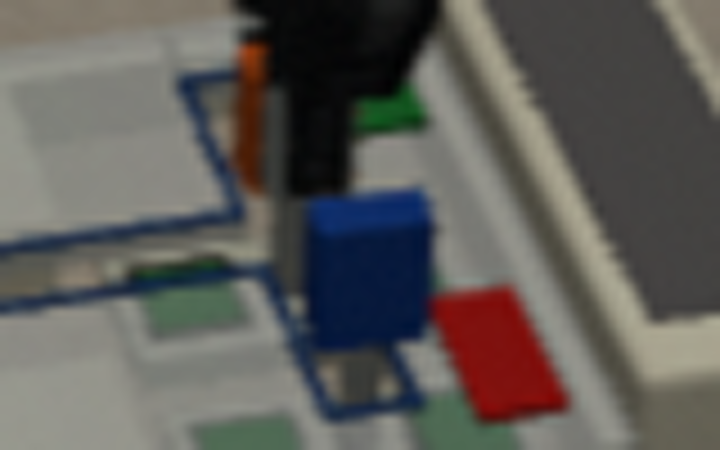

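The stem at (290,250) stands in the cross slot with no contact force. Moving sideways now.

```bash
python3 -m jog '[[0,0.010,0,0,0],[0,0.020,0,0,0],[0,0.030,0,0,0],[0,0.030,0,0,0]]';python3 g.py 586.3 91.2 49 85.5
```

```text
time_s: 8.75
eef_pos: [584.0, 68.7, 48.0]
tool_rot: [0.0, 0.037, 0.999, -0.002]
wrist_force: [-0.1, -0.3, -0.8]
grip_width: 13.2
t 8.75 p [583.99  68.69  48.04] yang 85.74 tilt [-0. -0.] F [-0.13 -0.27 -0.77] w 13.17
shift mm [-0.63 22.62 -1.04] turn 0.23623475578889952
```

```bash
python3 -m jog '[[-0.0005,0.008,0,0,0],[-0.0005,0.016,0,0,0],[-0.0005,0.0225,0,0,0],[-0.0005,0.0225,0,0,0],[-0.0005,0.0225,0,0,0]]';python3 g.py 586.3 91.2 49 85.5
python3 - <<'E'
from bench import eyes
import cv2
t=eyes.get_image('side')[:,:,::-1];cv2.imwrite('pics/side7f.png',t)
cv2.imwrite('pics/side7.png',cv2.resize(t[190:270,305:405],None,fx=7,fy=7,interpolation=2))
t=eyes.get_image('top')[:,:,::-1];cv2.imwrite('pics/top7f.png',t)
cv2.imwrite('pics/top7.png',cv2.resize(t[155:275,225:345],None,fx=5,fy=5,interpolation=2))
E
```

```text
time_s: 9.25
eef_pos: [586.1, 91.2, 47.9]
tool_rot: [-0.0, 0.037, 0.999, -0.002]
wrist_force: [-0.3, 0.6, -0.4]
grip_width: 13.3
t 9.25 p [586.13  91.19  47.9 ] yang 85.75 tilt [-0. -0.] F [-0.25  0.59 -0.41] w 13.29
shift mm [-0.17  0.02 -1.1 ] turn 0.2533047856714319
```

View pics/side7.png

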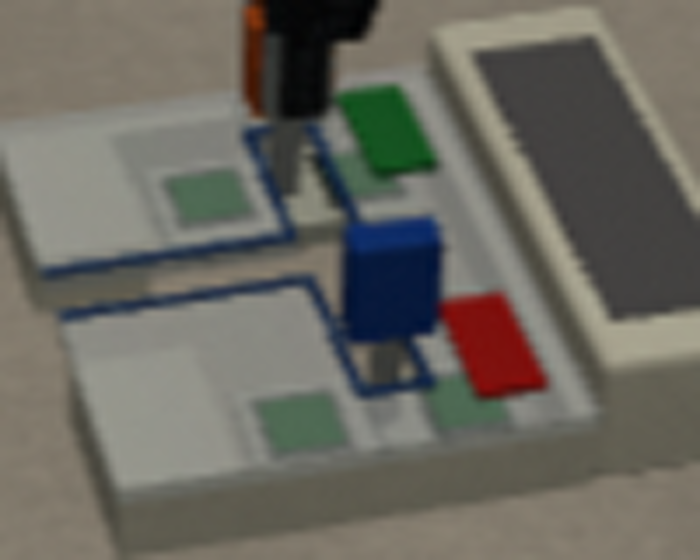

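View pics/top7.png

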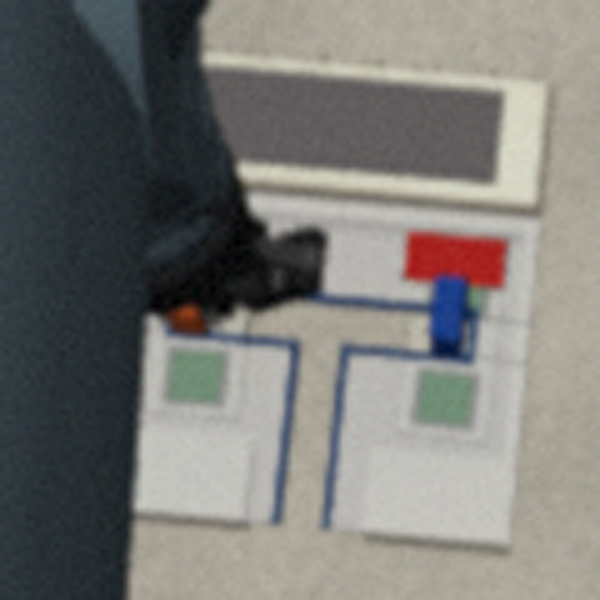

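```bash
python3 - <<'E'
from h import *
np.set_printoptions(precision=2,suppress=True)
def dk(P,o):
    c,s=np.cos(o[2]),np.sin(o[2]);d=P[:2]-np.array(o[:2]);return np.array([c*d[0]+s*d[1],-s*d[0]+c*d[1]])
f=lambda u,v,s,o:np.array([(u+.5)/s-.5+o[0],(v+.5)/s-.5+o[1]])
for n,uv,z in[('ours',(197,377),15),('parked',(445,398),12)]:
    print(n,'top',dk(plane('top',f(*uv,5,(225,155)),z),(580.6,35.3,-.0775)))
for n,uv,z in[('ours fr',(207,197),15),('parked fr',(302,422),12),('ours rear',(361,175),15),('parked rear',(467,403),12)]:
    print(n,'side',dk(plane('side',f(*uv,7,(305,190)),z),(583.1,36.5,-.0785)))
E
```

```text
ours top [-25.84  54.1 ]
parked top [-24.76 -55.14]
ours fr side [-27.09  53.37]
parked fr side [-25.62 -55.71]
ours rear side [24.26 53.22]
parked rear side [ 25.09 -58.72]
```

Relative to the dock, our carrier reads y ≈ 53.7 and x ≈ -1. I nudge it by (+1, +1.5) mm, set it down and release.

```bash
python3 -m jog '[[-0.001,0.0015,0,0.3,0],[-0.001,0.0015,0.0015,0.3,0],[-0.001,0.0015,0.003,0.3,0],[-0.001,0.0015,0.003,0.3,0]]';python3 g.py 587 92.7 45 85.5
```

```text
time_s: 9.75
eef_pos: [587.4, 92.1, 45.0]
tool_rot: [0.0, 0.04, 0.999, -0.002]
wrist_force: [0.5, 0.0, 0.3]
grip_width: 13.5
t 9.75 p [587.44  92.1   45.04] yang 85.41 tilt [ 0. -0.] F [0.47 0.05 0.26] w 13.49
shift mm [0.48 0.57 0.03] turn -0.08970338434774305
```

```bash
python3 -m jog '[[0,0,0,0,0.05],[0,0,0,0,0.05],[0,0,0,0,0.05],[0,0,0,0,0.05]]'; python3 -m jog '[[0,0,-0.02,0,0.05],[0,0,-0.06,0,0.05],[0,0,-0.10,0,0.05],[0,0,-0.10,0,0.05]]';python3 g.py 417 268.8 120 85.5
python3 - <<'E'
from bench import eyes
import cv2
t=eyes.get_image('side')[:,:,::-1];cv2.imwrite('pics/side8f.png',t)
cv2.imwrite('pics/side8.png',cv2.resize(t[190:270,305:405],None,fx=7,fy=7,interpolation=2))
E
```

```text
time_s: 10.15
eef_pos: [587.4, 92.1, 45.0]
tool_rot: [0.0, 0.04, 0.999, -0.002]
wrist_force: [0.9, -0.1, 0.2]
grip_width: 49.9
time_s: 10.55
eef_pos: [591.6, 92.8, 151.4]
tool_rot: [0.006, 0.04, 0.999, -0.001]
wrist_force: [1.1, -0.6, 0.5]
grip_width: 50.1
t 10.55 p [591.61  92.78 151.36] yang 85.41 tilt [ 0.01 -0.  ] F [ 1.07 -0.64  0.46] w 50.11
shift mm [188.47 161.57  28.81] turn -0.08662846545203706
```

View pics/side8.png

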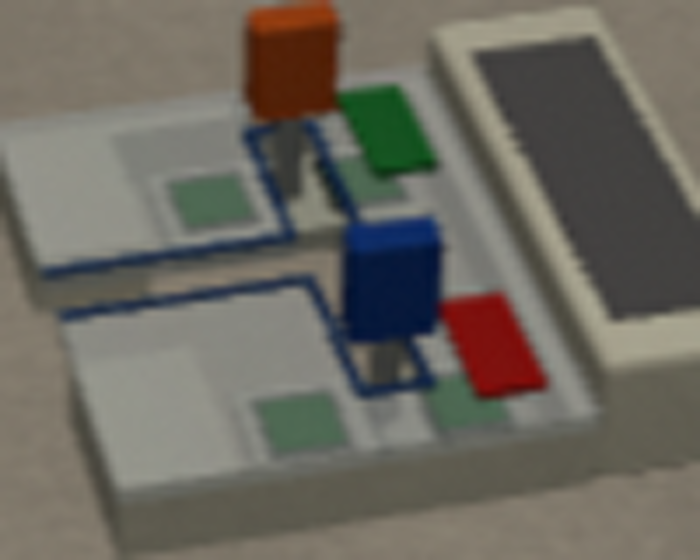

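The orange carrier stands free in the green-tag bay, with its handle at (292,62) and its stem in the slot. The blue one is unmoved. Going to the button with the fingers shut.

```bash
python3 -m jog '[[0.188,0.162,0,0,0],[0.188,0.162,0,0,0],[0.188,0.162,0,0,0],[0.188,0.162,0,0,0],[0.188,0.162,0,0,0]]';python3 -m jog '[[0,0,0,0,0],[0,0,0,0,0],[0,0,0,0,0]]';python3 g.py 417 268.8 50 85.5
python3 - <<'E'
from bench import eyes
import cv2
t=eyes.get_image('top')[:,:,::-1];cv2.imwrite('pics/top9f.png',t)
cv2.imwrite('pics/top9.png',cv2.resize(t[155:275,225:345],None,fx=5,fy=5,interpolation=2))
E
```

```text
time_s: 11.1
eef_pos: [413.1, 269.9, 145.3]
tool_rot: [0.003, 0.04, 0.999, -0.002]
wrist_force: [1.2, 0.1, -0.4]
grip_width: 0.2
time_s: 11.4
eef_pos: [413.4, 269.3, 144.7]
tool_rot: [0.003, 0.04, 0.999, -0.002]
wrist_force: [-0.2, 0.2, -1.4]
grip_width: 0.2
t 11.4 p [413.44 269.26 144.69] yang 85.37 tilt [ 0.01 -0.01] F [-0.21  0.23 -1.36] w 0.18
shift mm [-3.08  0.27 94.71] turn -0.12990432765724336
```

View pics/top9.png

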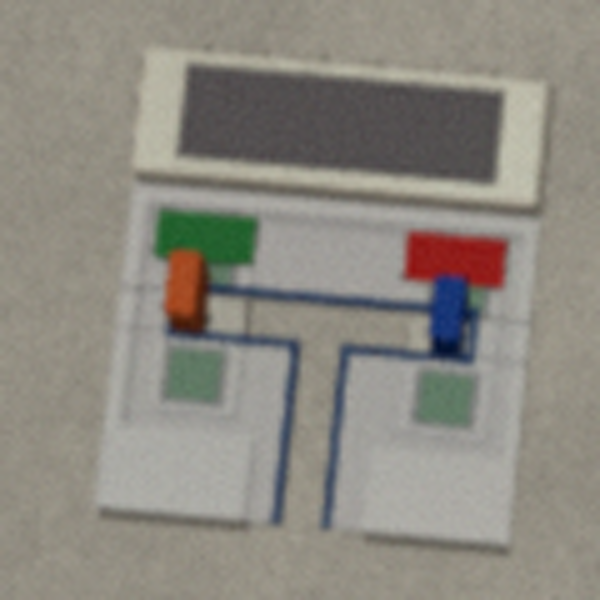

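The top view shows the orange carrier straight in the left bay. Its coverslip at (193,377) mirrors the parked one's at (445,398). Pressing the button next.

```bash
python3 -m jog '[[-0.003,0,0.03,0,0],[-0.003,0,0.07,0,0],[-0.003,0,0.10,0,0],[-0.003,0,0.10,0,0],[-0.003,0,0.10,0,0]]';python3 g.py 417 268.8 16 85.5
python3 - <<'E'
from bench import eyes
import cv2
t=eyes.get_image('side')[:,:,::-1]
cv2.imwrite('pics/side10.png',cv2.resize(t[140:230,200:300],None,fx=6,fy=6,interpolation=2))
t=eyes.get_image('top')[:,:,::-1]
E
```

```text
time_s: 11.95
eef_pos: [417.8, 267.4, 44.9]
tool_rot: [0.002, 0.042, 0.999, -0.003]
wrist_force: [0.8, 0.1, 0.4]
grip_width: -0.3
t 11.95 p [417.78 267.42  44.87] yang 85.21 tilt [ 0.   -0.01] F [0.79 0.12 0.41] w -0.27
shift mm [ 1.03  1.45 28.86] turn -0.29212691923383716
```

View pics/side10.png

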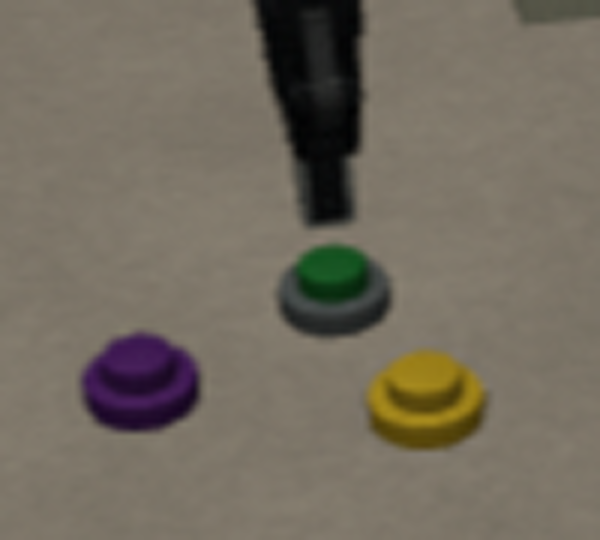

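The shut fingers at (330,220) are right above the green button at (333,265).

```bash
python3 -m jog '[[0.001,0.001,0.010,0,0],[0.001,0.001,0.018,0,0],[0.001,0.001,0.022,0,0],[0.001,0.001,0.024,0,0]]';python3 g.py; python3 -m jog '[[0,0,0.002,0,0],[0,0,0.004,0,0]]';python3 g.py
```

```text
time_s: 12.45
eef_pos: [418.1, 269.5, 22.0]
tool_rot: [0.004, 0.041, 0.999, -0.002]
wrist_force: [-0.4, -0.8, 0.9]
grip_width: -0.2
t 12.45 p [418.08 269.47  21.97] yang 85.27 tilt [ 0.01 -0.  ] F [-0.36 -0.8   0.9 ] w -0.19
time_s: 12.65
eef_pos: [418.1, 269.5, 18.0]
tool_rot: [0.004, 0.041, 0.999, -0.002]
wrist_force: [-0.7, 0.2, 3.1]
grip_width: -0.1
t 12.65 p [418.1  269.47  18.  ] yang 85.27 tilt [ 0.01 -0.  ] F [-0.68  0.19  3.06] w -0.13
```

```bash
python3 -m jog '[[0,0,0.002,0,0],[0,0,0.003,0,0]]'; python3 -m jog '[[0,0,0.001,0,0],[0,0,0.002,0,0],[0,0,0.002,0,0]]';python3 g.py
```

```text
time_s: 12.85
eef_pos: [418.1, 269.5, 15.8]
tool_rot: [0.004, 0.041, 0.999, -0.002]
wrist_force: [-4.5, -2.3, 17.8]
grip_width: -0.2
time_s: 13.15
eef_pos: [418.2, 269.5, 15.7]
tool_rot: [0.004, 0.041, 0.999, -0.002]
wrist_force: [-5.2, -3.2, 20.9]
grip_width: 0.1
t 13.15 p [418.17 269.55  15.71] yang 85.29 tilt [ 0.01 -0.  ] F [-5.24 -3.25 20.93] w 0.13
```

It is firmly at the stop: z holds at 15.7 while the force rises to 21 N. Letting go and checking.

```bash
python3 -m jog '[[0,0,-0.005,0,0],[0,0,-0.03,0,0],[0,0,-0.07,0,0],[0,0,-0.12,0,0],[0,0,-0.12,0,0]]'; python3 -m jog '[[0,0,0,0,0],[0,0,0,0,0],[0,0,0,0,0]]';python3 g.py
python3 - <<'E'
from bench import eyes
import cv2
cv2.imwrite('pics/side11.png',eyes.get_image('side')[:,:,::-1])
cv2.imwrite('pics/top11.png',eyes.get_image('top')[:,:,::-1])
s=cv2.imread('pics/side11.png');t=cv2.imread('pics/top11.png')
a=cv2.resize(s[150:270,205:425],(780,425),interpolation=2)
cv2.imwrite('pics/s11.png',a)
cv2.imwrite('pics/t11.png',cv2.resize(t[155:275,225:345],None,fx=5,fy=5,interpolation=2))
E
```

```text
time_s: 13.65
eef_pos: [421.6, 272.2, 142.1]
tool_rot: [0.009, 0.041, 0.999, 0.001]
wrist_force: [1.3, 0.0, 0.2]
grip_width: -0.1
time_s: 13.95
eef_pos: [420.7, 271.8, 140.7]
tool_rot: [0.008, 0.041, 0.999, 0.001]
wrist_force: [0.0, 0.7, -0.3]
grip_width: -0.2
t 13.95 p [420.66 271.78 140.73] yang 85.29 tilt [0.02 0.  ] F [ 0.05  0.67 -0.25] w -0.21
```

View pics/s11.png

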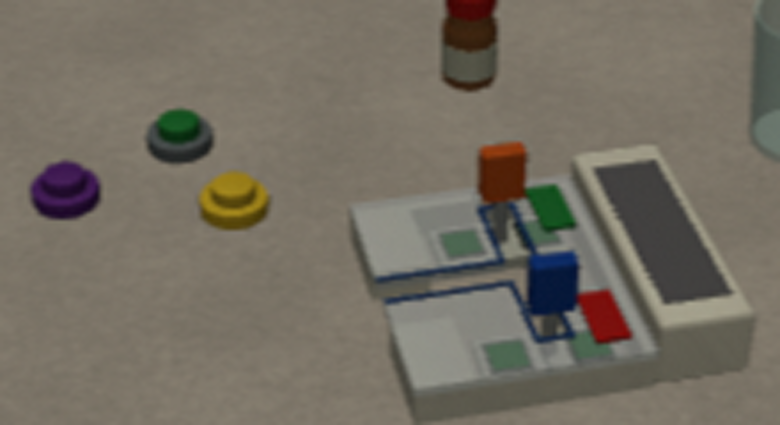

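View pics/t11.png

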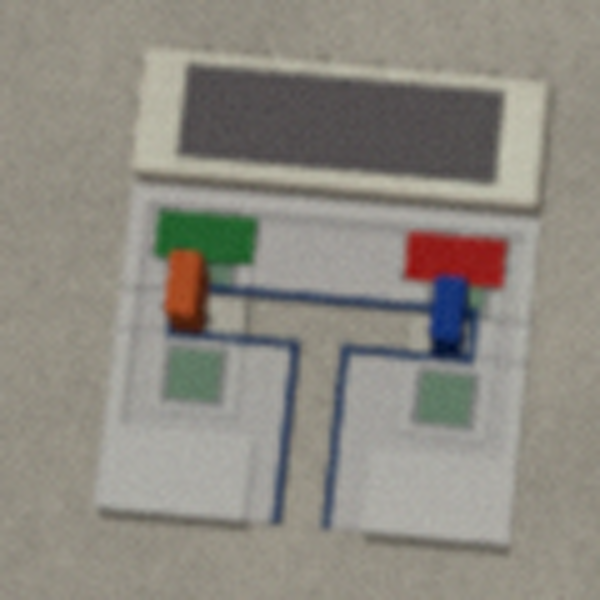

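View pics/top11.png

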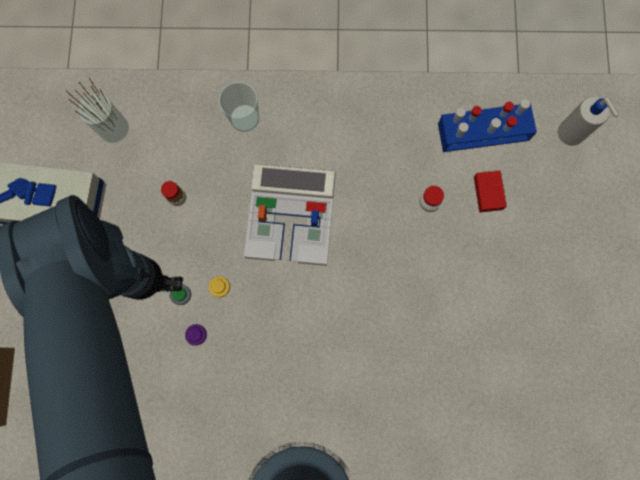

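The orange carrier is in its bay at (186,290) in the dock crop. The button is back up, the gripper is clear of everything and the other items are unmoved. One last numeric check before handing in.

```bash
python3 - <<'E'
from h import *
np.set_printoptions(precision=2,suppress=True)
def dk(P,o):
    c,s=np.cos(o[2]),np.sin(o[2]);d=P[:2]-np.array(o[:2]);return np.array([c*d[0]+s*d[1],-s*d[0]+c*d[1]])
f=lambda u,v,s,o:np.array([(u+.5)/s-.5+o[0],(v+.5)/s-.5+o[1]])
for n,uv in[('ours',(194,376)),('parked',(445,398))]: print(n,dk(plane('top',f(*uv,5,(225,155)),12),(580.6,35.3,-.0775)))
for n,uv in[('ours',(210,202)),('parked',(302,422)),('ours r',(367,181)),('parked r',(467,403))]: print(n,dk(plane('side',f(*uv,7,(305,190)),12),(583.1,36.5,-.0785)))
E
```

```text
ours [-24.89  55.87]
parked [-24.76 -55.14]
ours [-25.79  54.35]
parked [-25.62 -55.71]
ours r [26.48 53.44]
parked r [ 25.09 -58.72]
```

```bash
python3 -c "
from bench import job; print(job.close_job())"
```

```text
the job is handed in; nothing more can be done
None
```

I loaded the orange carrier into the green-tag bay, then pressed the start button fully and released it. I handed the job in at about 14 s of the 51 s allowed.

**Carrier:** I brought it in level through the mouth to the junction, then sideways to the left bay. There I set it down and released it, lying straight. The last images put the stem at dock y of about 54 to 56 mm (target 55) and x within about 1 mm. The two cameras disagree by 1 to 2 mm, within their calibration.

**Button:** I pressed only after the carrier was in. The fingers stopped at z = 15.7 mm, about 6 mm below first contact, with the force rising to about 21 N. The last picture shows the button back up.

**Rest of the bench:** The blue-handled carrier and the other items look unmoved. The gripper was about 140 mm up, touching nothing. No check failed.

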